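# Clear the parcel scale and switch it on

## Task

Clear the two packing scraps, a wooden offcut and a cardboard tube end, off the scale's pan into the deep waste bin (not the shallow tray). Only when both are in the bin, switch the scale on at its rocker switch, so that it zeroes empty. Do not knock the display bar that hangs over the pan, and leave the other things on the counter and scale where they are.

Things in the scene. Friction and masses are not known exactly. Their poses are not given: they have to be found in the camera images.
- scale: Fixed parcel scale, yaw within 0.12 rad. Origin: centre of its underside on the counter; x away from the robot, y left, z up. Black base 340 x 260 mm (x, y), 36 mm high. Steel pan 256 x 256 mm centred at x = +43 mm, flat top 55 mm above the counter. The ledge before the pan (x -170 to -85 mm, 36 mm high) carries the rocker switch (x -130, y +65 mm) and a clip.
- bridge: Display bar over the pan, fixed to the scale; origin and axes are scale's. Black bar from x = +10 to +70, y = -120 to +120, z = 210 to 228 mm (155 mm free over the pan); a 150 mm wide display on it up to z = 254 mm. Two 16 mm posts behind it at x = +160, y = +-90 mm; open to the robot. More than 10 N on it counts as knocked.
- bar_edge (a point): Middle of the lower front edge of the display bar, 210 mm above the counter. Both scraps lie 15 to 35 mm behind this edge (scale's x), under the bar, so an upright gripper does not fit over them: tilt the tool about 45 degrees, fingers pointing down and away from the robot, and draw out the way it came in.
- offcut: Loose wooden scrap lying on the pan, 60 mm long (its x), 28 mm wide (y), 30 mm high, 30 g. Origin: centre of its underside. Full 28 mm width from x = -30 to +14 mm; from there to x = +30 mm only the half y = -14 to 0 mm is left. Its x points within 0.3 rad of the scale's x. It and the tube end lie 100 to 130 mm apart in the scale's y, either one on the left.
- core: Loose brown cardboard tube end standing on the pan, outer diameter 44 mm, inner 34 mm, 34 mm high, 25 g. Origin: centre of its lower rim; z along the tube.
- bin: Fixed grey waste bin, open on top: 150 x 150 mm outside, 4 mm walls, 120 mm high. Origin: centre of its underside on the counter. Stands to the left or right of the scale; the shallow tray stands on the other side.
- tray: Bystander: fixed grey mail tray, 150 x 150 mm and only 35 mm high. Origin: centre of its underside. Not for scraps.
- rocker (a joint): Rocker switch on the scale's ledge, grey, 60 mm long (scale's x) and 30 mm wide, V-shaped. 0 rad = off: the near wing (towards the robot) stands up 0.4 rad. 0.4 rad = on (end stop): the near wing lies level. It stays where it is left. Pressing the near wing's end down about 10 mm with 2 to 4 N switches it on.
- rocker_press (a point): Point on the top of the rocker's near wing, 24 mm from its pivot: press here straight down. It moves with the rocker: about 56 mm above the counter when off, about 46 mm when on (pivot 46 mm above the counter).
- clip_a: Bystander: loose orange parcel clip 60 x 24 x 19 mm lying on the scale's ledge, right of the rocker. Origin: centre of its underside.
- clip_b: Bystander: loose orange parcel clip 60 x 24 x 19 mm on the counter left of the scale's far half. Origin: centre of its underside.
- wedge: Bystander: loose aluminium stepped measuring wedge 120 x 40 x 48 mm. Origin: centre of its underside.
- pen_holder: Bystander: loose frosted pen holder 70 x 70 x 90 mm, pens up to 145 mm. Origin: centre of its underside.
- stamp: Bystander: loose wooden hand stamp, 40 mm across, 66 mm high, upright. Origin: centre of its underside.

How it is judged:
By the outcome, as a careful person would: the job done as asked, in the order asked, and still so for the second after the job is handed in, with the robot touching nothing.
It also fails if it takes over 54 s, if anything falls off the work surface, if the arm or the gripper's body presses on something with over 40 N, if the wrist force passes 120 N, or if a joint passes its speed limit or range.

## Robot

A 6-joint arm with a two-finger parallel gripper is mounted at the origin on the work surface. World frame = base frame: x ahead of the robot, y to its left, z up, the work surface at z = 0. Lengths are in m, angles in rad, forces in N, time in s.
With the tool pointing down it reaches from about 0.225 to 0.725 m from the base axis. Payload 3.1 kg.
Tool frame: the origin (TCP) lies at the very end of the fingers, on their centre line; the grasp point (between the pads) lies 19 mm behind it; x points along the fingers, z is the direction in which the jaws open and shut, and the axes are right-handed (so a half turn about x gives the same grasp; the last joint's range is limited). The gripper opens to 85 mm and grips with 20 to 120 N. Pads are 22 mm wide; open, the fingers measure 114 mm over their backs; the gripper's body (76 mm by 85 mm) begins 54 mm behind the grasp point. The pads swing forward as they close: fully open they stand 13 mm farther back than shut.
Start: joints at [-1.338, 0.048, 0.099, 1.622, 0, 1.443], TCP at [0.185, -0.491, 0.231] pointing down, gripper open.
Joint ranges: [-2.91, 2.91], [-0.99, 1.94], [-1.21, 1.42], [-2.12, 2.29], [-1.49, 1.47], [-3.14, 3.14]. Speed limits (rad/s): [2.79, 2.79, 3.14, 3.14, 3.14, 3.14].

## Interface

Orientations are given as a unit quaternion [w, x, y, z].
In Python, from bench import monitor, cams, robot gives the robot as it stands.
- The arm moves only by the tool jog_arm, never from a script. Its argument "moves" is text: rows parted by semicolons, each of 5 numbers parted by spaces: the closure in counts, from 0 (fully open) to 255 (shut), then the shift along the world's x, y, z in m, then the turn about the world's z in degrees. A call has 1 to 8 rows; each row shifts and turns the pose as measured when the row begins; what a row does not reach is not made up. A row lasts 1/12 s, in which the tool goes at most 41.7 mm and 7.16 degrees, less where a joint would pass 70% of its speed; a pose out of reach is approached as far as the arm can. A call with a gripper value outside its range is refused whole. The fingers move at their own pace and stop on an object; "newtons" is the grip in N (left out, the last holds). Time passes only in rows, so rows that do not move let the fingers close. It gives the time, the measured TCP pose, the force and the opening at its end, in the units of the state.
- monitor.get_obs(): the state, without advancing time (a new reading comes with each control period).
- cams.get_image(name): name is "scene" or "top"; returns (picture, depth): 420x560x3 uint8, blue, green, red; 420x560 float32, m along the optical axis (not along the pixel's ray), 0 where there is no reading.
- cams.camera_params(name): a dict with "vertical_fov" (degrees; the focal length in pixels is half the picture's height over the tangent of half this angle, whatever the lens; pixels are square), "cx", "cy" (the principal point, pixels), "rvec" (rotation vector, rad) and "tvec" (3), from world to camera coordinates, as OpenCV has them. Camera axes: x right, y down, z forward; pixel columns grow to the right and rows downward; lengths in m; the calibration is good to about 2 mm. A picture is of the moment at which its call begins. camera_params takes no time and is no camera call.
- robot.finish_job(): hands the job in, once; it reports no verdict.
The state is a dict: "time_s": time; "joints": joint angles; "qd": joint speeds; "joint_efforts": joint torques, N m; "eef_pos": TCP position; "orientation": TCP orientation; "ft_force": force on the tool from outside, world axes, zero at the start; "moment": the same for the moment, N m; "width": finger opening in m.
Only numpy, scipy, OpenCV 4.12 (cv2) and the standard library are available. Lean on these libraries where they do the work, as an engineer would, in place of code of your own. Each camera call takes 0.05 s, during which the arm holds its last target. There are 200 camera calls.

## Working session

There is one attempt and no reset: what is moved stays moved. The work goes in short steps, Python scripts to look and compute and a tool call to move; the robot and the scene stay as the last step left them, time stands still between calls to the robot, and variables do not carry over. Pictures are saved under pics/ and viewed, about 8 in all and at most 12, crops included, and the job is handed in when it is done.

Besides the shell and the picture viewer there is one more tool, called as name(argument=value, ...), one argument or row to a line, values as JSON. jog_arm: Moves the arm, as the interface text tells. Its arguments: {"type":"object","properties":{"moves":{"type":"string"},"newtons":{"type":"number"}},"required":["moves"]}

```bash
ls; mkdir -p pics; cat > h.py <<'E'
import numpy as np, cv2
from bench import monitor, cams, robot
def cam(n):
    p=cams.camera_params(n); R=cv2.Rodrigues(np.array(p['rvec'],float))[0]; t=np.array(p['tvec'],float).ravel()
    return R,t,210/np.tan(np.radians(p['vertical_fov'])/2),p['cx'],p['cy']
def ray(n,uv):
    R,t,f,cx,cy=cam(n); uv=np.atleast_2d(uv).astype(float)
    d=np.c_[(uv[:,0]-cx)/f,(uv[:,1]-cy)/f,np.ones(len(uv))]@R
    return -R.T@t,d
def plane(n,uv,z):
    o,d=ray(n,uv); return o+d*((z-o[2])/d[:,2])[:,None]
def proj(n,P):
    R,t,f,cx,cy=cam(n); q=np.atleast_2d(P)@R.T+t; return np.c_[q[:,0]/q[:,2]*f+cx,q[:,1]/q[:,2]*f+cy]
def cloud(n,depth):
    v,u=np.mgrid[:depth.shape[0],:depth.shape[1]]; o,d=ray(n,np.c_[u.ravel(),v.ravel()])
    return (o+d*depth.ravel()[:,None]).reshape(*depth.shape,3)
E
python3 - <<'E'
from h import *
for n in('scene','top'):
    i,d=cams.get_image(n); cv2.imwrite(f'pics/{n}0.png',i); np.save(f'{n}0.npy',d)
    p=cams.camera_params(n);print(n,p, 'pos',-cam(n)[0].T@cam(n)[1])
print(monitor.get_obs())
E
```

```text
pics
scene {'vertical_fov': 50.312353496913246, 'cx': 279.583693051679, 'cy': 214.49365802726493, 'rvec': array([ 1.27666809,  2.18222191, -1.01277604]), 'tvec': array([ 0.28260887, -0.20181351,  1.63691737])} pos [1.33258556 0.43965013 0.91160212]
top {'vertical_fov': 45.07271192122547, 'cx': 279.75831150371545, 'cy': 211.4028115656071, 'rvec': array([ 2.15833627, -2.1850964 ,  0.12787347]), 'tvec': array([-0.0141953 ,  0.57442881,  1.20751918])} pos [ 0.44250035 -0.00685618  1.26191084]
{'time_s': 0.1, 'joints': array([-1.33781308e+00,  4.86841536e-02,  9.77475366e-02,  1.62202508e+00,
        9.19621805e-06,  1.44298282e+00]), 'qd': array([ 0.00071495, -0.00193274,  0.00391006, -0.0002967 ,  0.00111155,
       -0.00044364]), 'joint_efforts': array([ 1.75657646e-03, -3.39850724e+01,  3.20935678e+01,  1.58560375e-02,
       -1.62390616e-04, -5.20341850e-07]), 'eef_pos': array([ 0.18518853, -0.49065148,  0.23022686]), 'orientation': array([ 0.58102968,  0.40268972,  0.58216342, -0.40166061]), 'ft_force': array([0.42323993, 0.13795868, 0.14020739]), 'moment': array([-0.01992063, -0.04943075,  0.01024698]), 'width': 0.08534071910784788}
```

View pics/scene0.png

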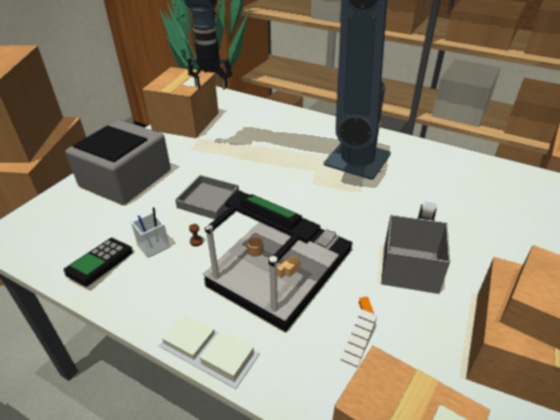

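View pics/top0.png

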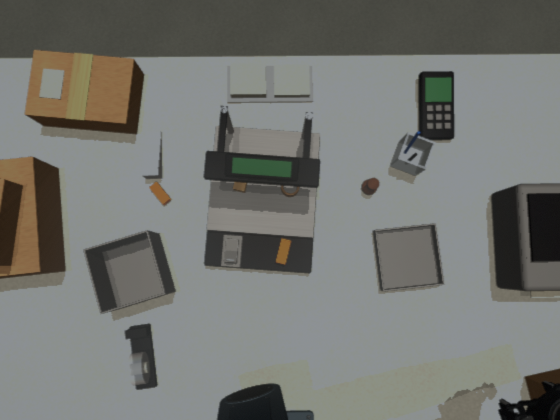

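jog_arm(
  moves="0 0 0 0.04 0;0 0 0 0.04 0;0 0.01 -0.038 0 0;0 0.01 -0.038 0 0;0 0.01 -0.038 0 0;0 0.01 -0.038 0 0;0 0.01 -0.038 0 0;0 0.01 -0.038 0 0",
)

```text
time_s: 0.77
eef_pos: [0.234, -0.6733, 0.3024]
orientation: [0.573, 0.409, 0.59, -0.394]
ft_force: [0.7, -1.9, 1.7]
width: 0.0855
```

Scene: core at (255,245) and offcut at (289,266) stand under the bar, and the bin is at (415,250). Top: bin at (130,272), tray at (407,257), rocker at (231,250), clip_a at (284,251). The jog only has a yaw turn, so I'm checking whether pushing past the reach limit tilts the tool outward.

jog_arm(
  moves="0 0.012 -0.036 0 0;0 0.012 -0.036 0 0;0 0.012 -0.036 0 0;0 0.012 -0.036 0 0;0 0.012 -0.036 0 0;0 0.012 -0.036 0 0",
)

```text
time_s: 1.27
eef_pos: [0.2673, -0.778, 0.1969]
orientation: [0.598, 0.392, 0.564, -0.413]
ft_force: [-0.6, 0.0, 0.2]
width: 0.0852
```

```bash
cat >> h.py <<'E'
from scipy.spatial.transform import Rotation as Ro
def st():
    o=monitor.get_obs(); q=o['orientation']; M=Ro.from_quat([*q[1:],q[0]]).as_matrix()
    print('t',round(o['time_s'],2),'J',np.round(o['joints'],3),'p',np.round(o['eef_pos'],4),'x',np.round(M[:,0],3),'z',np.round(M[:,2],3),'F',np.round(o['ft_force'],1),'w',round(o['width'],4))
    return o,M
E
python3 -c "
from h import *
st()"
```

```text
t 1.27 J [-1.325  1.042  1.417  1.89   0.01   1.457] p [ 0.2673 -0.778   0.1969] x [ 0.023 -0.051 -0.998] z [ 0.352 -0.934  0.056] F [-0.6  0.   0.2] w 0.0852
```

jog_arm(
  moves="0 0.009 -0.026 0.03 0;0 0.009 -0.026 0.03 0;0 0.009 -0.026 0.03 0",
)

```text
time_s: 1.52
eef_pos: [0.271, -0.7877, 0.2329]
orientation: [0.616, 0.378, 0.545, -0.426]
ft_force: [0.3, -0.0, 0.1]
width: 0.0857
```

```bash
python3 -c "
from h import *
st()"
```

```text
t 1.52 J [-1.326  1.001  1.418  1.868  0.015  1.458] p [ 0.271  -0.7877  0.2329] x [ 0.044 -0.113 -0.993] z [ 0.349 -0.929  0.121] F [ 0.3 -0.   0.1] w 0.0857
```

jog_arm(
  moves="0 0.012 -0.036 0.015 0;0 0.012 -0.036 0.015 0;0 0.012 -0.036 0.015 0;0 0.012 -0.036 0.015 0;0 0.012 -0.036 0.015 0;0 0.012 -0.036 0.015 0;0 0.012 -0.036 0.015 0;0 0.012 -0.036 0.015 0",
)

```text
time_s: 2.18
eef_pos: [0.3054, -0.8917, 0.2876]
orientation: [0.686, 0.306, 0.452, -0.482]
ft_force: [-0.2, -0.0, 0.2]
width: 0.0856
```

```bash
python3 -c "
from h import *
st()"
```

```text
t 2.18 J [-1.321  0.974  1.42   1.601  0.029  1.467] p [ 0.3054 -0.8917  0.2876] x [ 0.127 -0.384 -0.915] z [ 0.325 -0.855  0.404] F [-0.2 -0.   0.2] w 0.0856
```

jog_arm(
  moves="0 0.012 -0.036 0.015 0;0 0.012 -0.036 0.015 0;0 0.012 -0.036 0.015 0;0 0.012 -0.036 0.015 0;0 0.012 -0.036 0.015 0",
)

```text
time_s: 2.6
eef_pos: [0.3275, -0.9583, 0.325]
orientation: [0.722, 0.257, 0.389, -0.511]
ft_force: [0.8, 0.5, -0.6]
width: 0.0853
```

```bash
python3 - <<'E'
from h import *
st()
top=cv2.imread('pics/top0.png'); d=np.load('top0.npy'); C=cloud('top',d)
sc=cv2.imread('pics/scene0.png'); ds=np.load('scene0.npy'); S=cloud('scene',ds)
for n,uv in dict(bar=(262,168),pan=(262,215),ledge=(258,255),rocker=(231,242),rock2=(231,258),cnt=(330,250)).items(): print(n,np.round(C[uv[1],uv[0]],3))
# scale from bar+ledge: black mask contour
hsv=cv2.cvtColor(top,cv2.COLOR_BGR2HSV)
Z=C[...,2]
def rect(m,name):
    m=m.astype(np.uint8); k=cv2.connectedComponentsWithStats(m); 
    for j in range(1,k[0]):
        if k[2][j,4]>60: 
            pts=C[k[1]==j][:,:2].astype(np.float32); print(name,k[2][j],cv2.minAreaRect(pts), 'z',np.median(Z[k[1]==j]))
roi=np.zeros(Z.shape,bool); roi[90:285,195:325]=1
rect(roi&(Z>.19)&(Z<.3),'bar')
rect(roi&(Z>.027)&(Z<.044)&(hsv[...,2]<60),'ledge')
rect(roi&(Z>.048)&(Z<.062),'pan')
rb=np.zeros(Z.shape,bool); rb[220:325,75:185]=1
rect(rb&(Z>.105)&(Z<.135),'bin')
E
python3 - <<'E'
import cv2
a=cv2.imread('pics/scene0.png')[180:320,195:365]; b=cv2.imread('pics/top0.png')[95:280,195:330]
a=cv2.resize(a,None,fx=3,fy=3); b=cv2.resize(b,None,fx=2.1,fy=2.27)
b=cv2.resize(b,(280,420)); cv2.imwrite('pics/c1.png',cv2.hconcat([a,b]))
E
```

```text
t 2.6 J [-1.319  0.976  1.42   1.414  0.035  1.474] p [ 0.3275 -0.9583  0.325 ] x [ 0.175 -0.538 -0.824] z [ 0.298 -0.769  0.566] F [ 0.8  0.5 -0.6] w 0.0853
bar [0.64  0.016 0.251]
pan [0.563 0.022 0.057]
ledge [0.468 0.032 0.042]
rocker [0.5   0.097 0.043]
rock2 [0.462 0.096 0.055]
cnt [ 0.479 -0.145  0.001]
bar [ 203  106  117   82 4020] ((0.6923629641532898, 0.013736069202423096), (0.2400251030921936, 0.15900778770446777), 85.1439437866211) z 0.22970460379050872
ledge [ 205  231  108   42 2647] ((0.4779193103313446, 0.03134232759475708), (0.2544306814670563, 0.08382272720336914), 84.87657165527344) z 0.03627181976517879
pan [213 126   6  25  76] ((0.7528367638587952, 0.13303625583648682), (0.007987916469573975, 0.06074054166674614), 85.75118255615234) z 0.055246189455290806
pan [ 224  127   80   31 1925] ((0.7423726916313171, 0.015776202082633972), (0.19135181605815887, 0.06482739746570587), 84.66849517822266) z 0.055329260655067936
pan [310 133  10  26 228] ((0.7322241067886353, -0.10723887383937836), (0.022027453407645226, 0.063384510576725), 84.3738021850586) z 0.05498133068990729
pan [ 206  180  110   58 5019] ((0.5794869661331177, 0.02351439744234085), (0.25653913617134094, 0.12142041325569153), 85.09076690673828) z 0.05529728548157253
pan [283 186  14   7  81] ((0.6254640221595764, -0.04511650279164314), (0.03146219253540039, 0.01522225234657526), 88.43547821044922) z 0.055131524022050016
pan [276 240  15  25 233] ((0.4752032458782196, -0.02645820751786232), (0.02319514751434326, 0.0560506135225296), 75.04570770263672) z 0.05539427310325129
pan [224 246  13  18 144] ((0.470209538936615, 0.09868716448545456), (0.028984205797314644, 0.04058389365673065), 89.75579833984375) z 0.05276748318274804
bin [ 83 230  84  84 760] ((0.4342670440673828, 0.33065322041511536), (0.15029563009738922, 0.1518995314836502), 16.402679443359375) z 0.11838910577935813
```

View pics/c1.png

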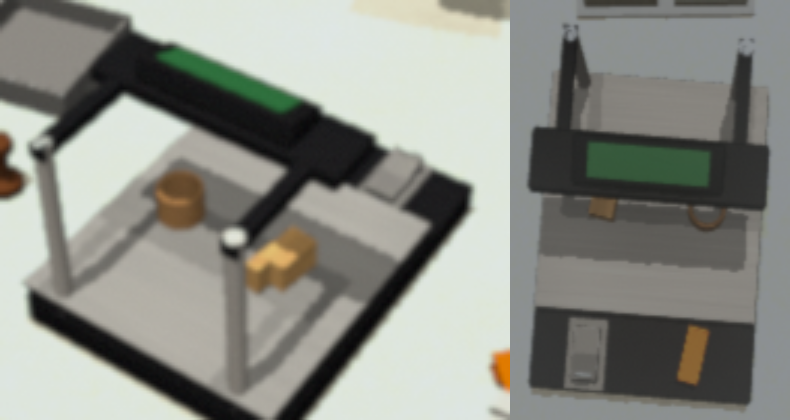

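Core at crop (180,198), offcut at crop (285,260), notched end away from the robot. Pushing past the reach limit does tilt the tool, but the jaws are lying in the tilt plane and they need to be lateral. I'll turn 180°, push back to upright, turn 90°, then tilt again.

jog_arm(
  moves="0 -0.012 0.036 0 -7;0 -0.012 0.036 0 -7;0 -0.012 0.036 0 -7;0 -0.012 0.036 0 -7",
)

```text
time_s: 2.93
eef_pos: [0.2894, -0.8642, 0.3281]
orientation: [-0.617, -0.324, -0.332, 0.635]
ft_force: [1.1, -0.1, 1.3]
width: 0.0851
```

```bash
python3 - <<'E'
from h import *
st()
top=cv2.imread('pics/top0.png'); C=cloud('top',np.load('top0.npy'))
sc=cv2.imread('pics/scene0.png'); S=cloud('scene',np.load('scene0.npy'))
o=np.array([.604,.021]);ex=np.array([.9963,-.0855]);ey=np.array([.0855,.9963])
def loc(P): q=P[...,:2]-o; return np.stack([q@ex,q@ey,P[...,2]],-1)
for nm,im,K,roi in(('scene',sc,S,(225,285,235,310)),('top',top,C,(178,205,225,305))):
    hsv=cv2.cvtColor(im,cv2.COLOR_BGR2HSV); L=loc(K)
    m=np.zeros(im.shape[:2],bool); r=roi; m[r[0]:r[1],r[2]:r[3]]=1
    m&=(hsv[...,1]>70)&(hsv[...,0]<30)&(hsv[...,2]>60)
    k=cv2.connectedComponentsWithStats(m.astype(np.uint8))
    for j in range(1,k[0]):
        if k[2][j,4]<15: continue
        q=L[k[1]==j]; print(nm,k[2][j],'zpct',np.round(np.percentile(q[:,2],[5,50,95]),4))
        zt=np.percentile(q[:,2],92); t=q[np.abs(q[:,2]-zt)<.005]
        c,rad=cv2.minEnclosingCircle(t[:,:2].astype(np.float32)); print('  top face n',len(t),'circ',np.round(c,4),round(rad,4),'rect',cv2.minAreaRect(t[:,:2].astype(np.float32)),'rng',np.round(t.min(0),3),np.round(t.max(0),3))
E
```

```text
t 2.93 J [-1.25   0.517  0.715  1.194 -0.208  1.84 ] p [ 0.2894 -0.8642  0.3281] x [-0.028 -0.569 -0.822] z [-0.001 -0.822  0.57 ] F [ 1.1 -0.1  1.3] w 0.0851
scene [246 237  17  19 271] zpct [0.0592 0.0778 0.0906]
  top face n 84 circ [ 0.0298 -0.0629] 0.0222 rect ((0.029856346547603607, -0.06252186000347137), (0.04082828387618065, 0.03976329788565636), 37.211509704589844) rng [ 0.008 -0.083  0.085] [ 0.051 -0.042  0.092]
scene [277 255  24  22 351] zpct [0.0586 0.0825 0.0878]
  top face n 178 circ [0.0415 0.0498] 0.0313 rect ((0.04215259104967117, 0.05267946794629097), (0.029642675071954727, 0.06085829436779022), 81.80213165283203) rng [0.011 0.035 0.082] [0.072 0.069 0.09 ]
top [233 182  14  10 113] zpct [0.0724 0.085  0.0905]
  top face n 60 circ [0.0218 0.0553] 0.0153 rect ((0.021169083192944527, 0.055621545761823654), (0.027259549126029015, 0.018025116994976997), 84.3719482421875) rng [0.012 0.041 0.084] [0.03  0.069 0.091]
top [281 186  18  10  60] zpct [0.0801 0.0886 0.0932]
  top face n 36 circ [ 0.023  -0.0633] 0.02 rect ((0.017857428640127182, -0.062964528799057), (0.039703745394945145, 0.016926519572734833), 85.72205352783203) rng [ 0.01  -0.083  0.088] [ 0.028 -0.043  0.095]
```

jog_arm(
  moves="0 -0.012 0.036 0 7.1;0 -0.012 0.036 0 7.1;0 -0.012 0.036 0 7.1;0 -0.012 0.036 0 7.1;0 -0.012 0.036 0 7.1;0 -0.012 0.036 0 7.1;0 -0.012 0.036 0 7.1;0 -0.012 0.036 0 7.1",
)

```text
time_s: 3.6
eef_pos: [0.2039, -0.5573, 0.3732]
orientation: [0.854, 0.111, 0.426, -0.277]
ft_force: [-1.6, -0.3, -0.9]
width: 0.0855
```

jog_arm(
  moves="0 0 0 0 7.1;0 0 0 0 7.1;0 0 0 0 7.1;0 0 0 0 7.1;0 0 0 0 7.1;0 0 0 0 7.1;0 0 0 0 7.1;0 0 0 0 7.1",
)

```text
time_s: 4.27
eef_pos: [0.1996, -0.5391, 0.4191]
orientation: [0.884, -0.139, 0.421, 0.148]
ft_force: [-0.4, -0.9, -0.7]
width: 0.0855
```

```bash
python3 -c "
from h import *
st()"
```

```text
t 4.27 J [-1.669  0.378  0.722  2.169  0.625 -0.613] p [ 0.1996 -0.5391  0.4191] x [ 0.602  0.145 -0.785] z [0.703 0.37  0.608] F [-0.4 -0.9 -0.7] w 0.0855
```

jog_arm(
  moves="0 0 0 0 7.1;0 0 0 0 7.1;0 0 0 0 7.1;0 0 0 0 7.1;0 0 0 0 7.1;0 0 0 0 7.1;0 0 0 0 7.1;0 0 0 0 7.1",
)

```text
time_s: 4.93
eef_pos: [0.2178, -0.4871, 0.3461]
orientation: [0.704, -0.393, 0.33, 0.491]
ft_force: [0.3, 0.6, -0.1]
width: 0.0858
```

```bash
python3 -c "
from h import *
st()"
```

```text
t 4.93 J [-1.481  0.549  0.83   2.294  0.345 -1.404] p [ 0.2178 -0.4871  0.3461] x [ 0.301  0.431 -0.851] z [0.078 0.878 0.473] F [ 0.3  0.6 -0.1] w 0.0858
```

jog_arm(
  moves="0 0.01 -0.028 -0.01 7.1;0 0.01 -0.028 -0.01 7.1;0 0.01 -0.028 0 7.1;0 0.01 -0.028 0 7.1;0 0.01 -0.028 0 7.1;0 0.01 -0.028 0 7.1;0 0.01 -0.028 0 7.1;0 0.01 -0.028 0 7.1",
)

```text
time_s: 5.6
eef_pos: [0.2707, -0.5918, 0.2384]
orientation: [0.356, -0.592, 0.149, 0.708]
ft_force: [0.4, 0.4, 0.3]
width: 0.0857
```

```bash
python3 -c "
from h import *
st()"
```

```text
t 5.6 J [-1.271  1.009  1.398  2.294  0.053 -2.109] p [ 0.2707 -0.5918  0.2384] x [-0.046  0.329 -0.943] z [-0.731  0.632  0.256] F [0.4 0.4 0.3] w 0.0857
```

jog_arm(
  moves="0 0.015 -0.034 0.015 4;0 0.015 -0.034 0.015 4;0 0.015 -0.034 0.015 4;0 0.015 -0.034 0.015 4;0 0.015 -0.034 0.015 0;0 0.015 -0.034 0.015 0;0 0.015 -0.034 0.015 0;0 0.015 -0.034 0.015 0",
)

```text
time_s: 6.27
eef_pos: [0.2723, -0.5885, 0.3025]
orientation: [0.222, -0.642, 0.09, 0.728]
ft_force: [-0.7, -0.4, -0.3]
width: 0.0854
```

```bash
python3 -c "
from h import *
st()"
```

```text
t 6.27 J [-1.239  0.92   1.42   2.294 -0.004 -2.362] p [ 0.2723 -0.5885  0.3025] x [-0.076  0.208 -0.975] z [-0.896  0.416  0.159] F [-0.7 -0.4 -0.3] w 0.0854
```

jog_arm(
  moves="0 0.002 -0.005 0.035 0;0 0.002 -0.005 0.035 0;0 0.002 -0.005 0.035 0;0 0.002 -0.005 0.035 0;0 0.002 -0.005 0.035 0;0 0.002 -0.005 0.035 0",
)

```text
time_s: 6.77
eef_pos: [0.258, -0.5696, 0.4138]
orientation: [0.175, -0.68, 0.146, 0.697]
ft_force: [0.2, -0.2, 0.8]
width: 0.0855
```

```bash
python3 -c "
from h import *
st()"
```

```text
t 6.77 J [-1.253e+00  7.440e-01  1.420e+00  2.294e+00  1.000e-03 -2.366e+00] p [ 0.258  -0.5696  0.4138] x [-0.014  0.046 -0.999] z [-0.897  0.441  0.033] F [ 0.2 -0.2  0.8] w 0.0855
```

jog_arm(
  moves="0 0 0.01 -0.03 -7.1;0 0 0.01 -0.03 -7.1;0 0 0.01 -0.02 -7.1;0 0 0 -0.01 -7.1;0 0 0 0 -7.1;0 0 0 0 -7.1;0 0 0 0 -7.1;0 0 0 0 -7.1",
)

```text
time_s: 7.43
eef_pos: [0.255, -0.5512, 0.3679]
orientation: [-0.449, 0.554, -0.435, -0.55]
ft_force: [-0.8, -0.4, -0.4]
width: 0.0854
```

jog_arm(
  moves="0 0 0 0 -7.1;0 0 0 0 -7.1;0 0 0 0 -7.1;0 0 0 0 -7.1;0 0 0 0 -7.1;0 0 0 0 -7.1;0 0 0 0 -7.1;0 0 0 0 -7.1",
)

```text
time_s: 8.1
eef_pos: [0.2505, -0.5531, 0.3823]
orientation: [0.654, -0.285, 0.65, 0.261]
ft_force: [-0.1, -0.2, 0.2]
width: 0.0855
```

```bash
python3 -c "
from h import *
st()"
```

```text
t 8.1 J [-1.261  0.359  0.773  1.951  0.009 -0.482] p [ 0.2505 -0.5531  0.3823] x [ 0.019 -0.03  -0.999] z [ 0.702  0.712 -0.008] F [-0.1 -0.2  0.2] w 0.0855
```

jog_arm(
  moves="0 0.011 -0.036 -0.005 -6.9;0 0.011 -0.036 -0.01 -6.9;0 0.011 -0.036 -0.01 -6.9;0 0.011 -0.036 -0.01 -6.9;0 0.011 -0.036 0 0;0 0.011 -0.036 0 0;0 0.011 -0.036 0.01 0;0 0.011 -0.036 0.01 0",
)

```text
time_s: 8.77
eef_pos: [0.2933, -0.7385, 0.2894]
orientation: [0.703, -0.156, 0.69, 0.078]
ft_force: [0.0, 0.2, 1.4]
width: 0.0855
```

jog_arm(
  moves="0 0.011 -0.036 0.015 0;0 0.011 -0.036 0.015 0;0 0.011 -0.036 0.015 0;0 0.011 -0.036 0.015 0;0 0.011 -0.036 0.015 0;0 0.011 -0.036 0.015 0;0 0.011 -0.036 0.015 0;0 0.011 -0.036 0.015 0",
)

```text
time_s: 9.43
eef_pos: [0.3101, -0.8611, 0.2943]
orientation: [0.709, -0.238, 0.664, -0.018]
ft_force: [0.1, 0.6, 0.4]
width: 0.0852
```

```bash
python3 -c "
from h import *
st()"
```

```text
t 9.43 J [-1.307  0.955  1.42   1.667  0.025 -0.05 ] p [ 0.3101 -0.8611  0.2943] x [ 0.118 -0.341 -0.932] z [0.949 0.314 0.005] F [0.1 0.6 0.4] w 0.0852
```

jog_arm(
  moves="0 0.011 -0.036 0.015 0;0 0.011 -0.036 0.015 0;0 0.011 -0.036 0.015 0;0 0.011 -0.036 0.015 0;0 0.011 -0.036 0.015 0;0 0.011 -0.036 0.015 0;0 0.011 -0.036 0.015 0;0 0.011 -0.036 0.015 0",
)

```text
time_s: 10.1
eef_pos: [0.331, -0.9813, 0.3196]
orientation: [0.7, -0.321, 0.626, -0.119]
ft_force: [-0.3, -0.4, 1.2]
width: 0.0852
```

jog_arm(
  moves="0 0.011 -0.036 0.015 0;0 0.011 -0.036 0.015 0",
)

```text
time_s: 10.27
eef_pos: [0.3362, -1.0096, 0.3273]
orientation: [0.696, -0.341, 0.615, -0.143]
ft_force: [0.5, -0.8, 0.0]
width: 0.0856
```

```bash
python3 -c "
from h import *
st()"
```

```text
t 10.27 J [-1.326  1.009  1.42   1.273  0.046 -0.038] p [ 0.3362 -1.0096  0.3273] x [ 0.203 -0.619 -0.759] z [0.954 0.299 0.011] F [ 0.5 -0.8  0. ] w 0.0856
```

jog_arm(
  moves="0 -0.013 0.039 0 2;0 -0.013 0.039 0 2;0 -0.013 0.039 0 2;0 -0.013 0.039 0 2;0 -0.013 0.039 0 2;0 -0.013 0.039 0 2;0 -0.013 0.039 0 2;0 -0.013 0.039 0 2",
)

```text
time_s: 10.93
eef_pos: [0.2496, -0.7675, 0.3201]
orientation: [0.709, -0.407, 0.573, -0.062]
ft_force: [-0.3, 0.2, 1.6]
width: 0.0853
```

jog_arm(
  moves="0 -0.008 0.039 0 4;0 -0.005 0.04 0 4;0 -0.005 0.04 0 5;0 -0.005 0.04 0 5;0 0 0.04 0 5;0 0.01 0.039 0 5;0 0.01 0.039 0 5;0 0.02 0.034 0 5",
)

```text
time_s: 11.6
eef_pos: [0.2585, -0.4454, 0.3363]
orientation: [0.685, -0.581, 0.405, 0.169]
ft_force: [0.4, -1.1, -0.6]
width: 0.0855
```

```bash
python3 -c "
from h import *
st()"
```

```text
t 11.6 J [-1.578 -0.42  -0.26   1.428  0.665 -1.107] p [ 0.2585 -0.4454  0.3363] x [ 0.616 -0.239 -0.751] z [ 0.359  0.933 -0.004] F [ 0.4 -1.1 -0.6] w 0.0855
```

jog_arm(
  moves="0 0.019 0.035 0 1.4;0 0.019 0.035 0 1.4;0 0.019 0.035 0 1.4;0 0.019 0.035 0 1.4;0 0.019 0.035 -0.01 1.4;0 0.019 0.035 -0.01 1.4;0 0.019 0.035 -0.01 1.4;0 0.019 0.035 -0.01 1.4",
)

```text
time_s: 12.27
eef_pos: [0.4088, -0.1599, 0.3141]
orientation: [0.664, -0.625, 0.348, 0.218]
ft_force: [1.0, -0.4, 0.0]
width: 0.0853
```

```bash
python3 -c "
from h import *
st()"
```

```text
t 12.27 J [-0.814 -0.956 -0.619  1.256  0.392 -0.499] p [ 0.4088 -0.1599  0.3141] x [ 0.663 -0.145 -0.735] z [ 0.189  0.982 -0.024] F [ 1.  -0.4  0. ] w 0.0853
```

jog_arm(
  moves="0 0.019 0.021 -0.022 1.2;0 0.019 0.021 -0.022 1.2;0 0.019 0.021 -0.022 1.2;0 0.019 0.021 -0.022 1.2;0 0.019 0.021 -0.022 1.2;0 0.019 0.021 -0.022 1.2;0 0 0 -0.02 0",
)

```text
time_s: 12.85
eef_pos: [0.53, -0.0213, 0.1818]
orientation: [-0.65, 0.657, -0.292, -0.247]
ft_force: [-0.4, -0.5, 0.1]
width: 0.0855
```

```bash
python3 -c "
from h import *
st()"
```

```text
t 12.85 J [-0.225 -0.827 -0.878  0.734  0.097 -0.143] p [ 0.53   -0.0213  0.1818] x [ 0.708 -0.062 -0.703] z [ 0.055  0.998 -0.033] F [-0.4 -0.5  0.1] w 0.0855
```

jog_arm(
  moves="0 -0.002 -0.004 -0.03 0;0 -0.002 -0.004 -0.03 0;0 -0.002 -0.004 -0.025 0;0 0 -0.002 -0.022 0;0 0 0 -0.004 0",
)

```text
time_s: 13.27
eef_pos: [0.5238, -0.0327, 0.0705]
orientation: [-0.651, 0.657, -0.288, -0.246]
ft_force: [-0.7, -0.0, -2.0]
width: 0.0852
```

```bash
python3 - <<'E'
from h import *
st()
a,_=cams.get_image('scene'); b,_=cams.get_image('top')
a=cv2.resize(a[160:330,180:380],None,fx=2.4,fy=2.4); b=cv2.resize(b[100:290,195:330],(290,408)); cv2.imwrite('pics/c2.png',cv2.hconcat([a,b]))
E
```

```text
t 13.27 J [-0.273 -0.798 -1.092  0.489  0.136 -0.177] p [ 0.5238 -0.0327  0.0705] x [ 0.713 -0.059 -0.699] z [ 0.052  0.998 -0.031] F [-0.7 -0.  -2. ] w 0.0852
```

View pics/c2.png

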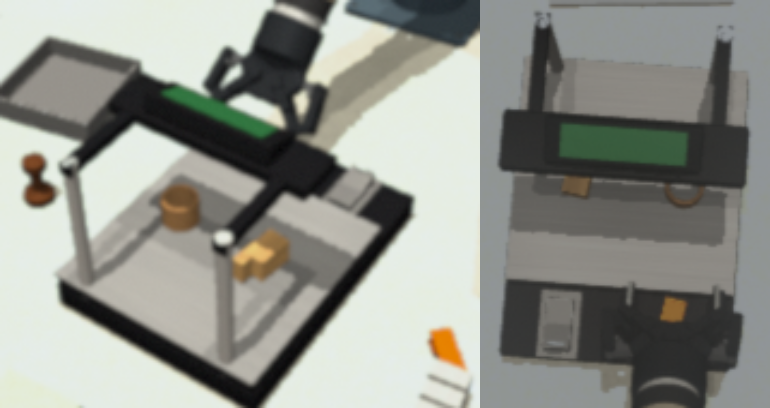

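Fingers are at crop (630,285) and (716,290), straddling clip_a without touching it. The core lies ahead at crop (685,192). Driving in under the bar.

jog_arm(
  moves="0 0.024 -0.002 0 0;0 0.024 -0.002 0 0;0 0.024 -0.003 -0.001 0;0 0.024 -0.003 -0.001 0;0 0.02 -0.003 -0.001 0;0 0.004 0 0 0",
)

```text
time_s: 13.87
eef_pos: [0.6644, -0.0501, 0.1011]
orientation: [-0.655, 0.666, -0.275, -0.228]
ft_force: [0.2, 0.4, 1.0]
width: 0.0851
```

```bash
python3 -c "
from h import *
st()"
```

```text
t 13.87 J [-0.224 -0.313 -0.782  0.262  0.1   -0.14 ] p [ 0.6644 -0.0501  0.1011] x [ 0.745 -0.067 -0.664] z [ 0.056  0.998 -0.037] F [0.2 0.4 1. ] w 0.0851
```

jog_arm(
  moves="0 -0.012 0.001 -0.012 0;0 -0.01 0.001 -0.012 0;0 0 0 0 0",
)

```text
time_s: 14.12
eef_pos: [0.6492, -0.0496, 0.0891]
orientation: [-0.656, 0.668, -0.27, -0.223]
ft_force: [-0.2, -0.1, -1.0]
width: 0.0855
```

```bash
python3 -c "
from h import *
st()"
```

```text
t 14.12 J [-0.231 -0.352 -0.847  0.22   0.107 -0.144] p [ 0.6492 -0.0496  0.0891] x [ 0.755 -0.068 -0.652] z [ 0.057  0.998 -0.039] F [-0.2 -0.1 -1. ] w 0.0855
```

jog_arm(
  moves="0 -0.002 0.001 -0.01 0;0 -0.001 0.001 -0.01 0;0 0 0 -0.004 0;0 0 0 0 0",
)

```text
time_s: 14.45
eef_pos: [0.6463, -0.0476, 0.0681]
orientation: [-0.657, 0.669, -0.268, -0.22]
ft_force: [-0.5, 0.7, -0.7]
width: 0.0856
```

```bash
python3 - <<'E'
from h import *
st()
a,_=cams.get_image('scene'); b,_=cams.get_image('top')
a=cv2.resize(a[160:330,180:380],None,fx=2.4,fy=2.4); b=cv2.resize(b[100:290,195:330],(290,408)); cv2.imwrite('pics/c3.png',cv2.hconcat([a,b]))
E
```

```text
t 14.45 J [-0.228 -0.328 -0.882  0.154  0.104 -0.141] p [ 0.6463 -0.0476  0.0681] x [ 0.759 -0.069 -0.647] z [ 0.057  0.998 -0.04 ] F [-0.5  0.7 -0.7] w 0.0856
```

View pics/c3.png

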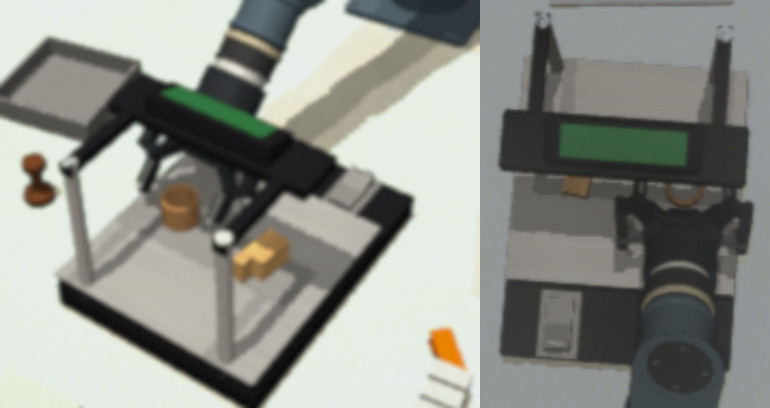

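Core at crop (180,207) sits between the fingertips at (148,190) and (225,220). The bar is clear. Closing.

jog_arm(
  moves="255 0 0 0 0;255 0 0 0 0;255 0 0 0 0;255 0 0 0 0;255 0 0 0 0;255 0 0 0 0",
  newtons=25,
)

```text
time_s: 15.05
eef_pos: [0.6488, -0.0482, 0.0729]
orientation: [-0.657, 0.671, -0.266, -0.218]
ft_force: [1.0, -0.4, -1.1]
width: 0.0434
```

jog_arm(
  moves="255 -0.002 0 0.012 0;255 -0.012 0.001 0.006 0;255 -0.02 0.002 0.004 0;255 -0.02 0.002 0.004 0",
)

```text
time_s: 15.38
eef_pos: [0.5946, -0.0434, 0.0986]
orientation: [-0.657, 0.67, -0.267, -0.219]
ft_force: [-0.5, 0.6, -0.8]
width: 0.0439
```

```bash
python3 -c "
from h import *
st()"
```

```text
t 15.38 J [-0.25  -0.576 -0.974  0.308  0.121 -0.155] p [ 0.5946 -0.0434  0.0986] x [ 0.762 -0.07  -0.644] z [ 0.057  0.998 -0.041] F [-0.5  0.6 -0.8] w 0.0439
```

jog_arm(
  moves="255 -0.022 0.004 0.025 0;255 -0.022 0.005 0.028 0;255 -0.02 0.01 0.028 2;255 -0.012 0.03 0.015 3.5;255 -0.005 0.036 0.005 3.5;255 -0.005 0.036 0 3.5;255 -0.005 0.036 0 3.5;255 -0.005 0.036 0 3.5",
)

```text
time_s: 16.05
eef_pos: [0.493, 0.1515, 0.198]
orientation: [-0.608, 0.704, -0.155, -0.331]
ft_force: [1.1, 0.0, -0.1]
width: 0.0435
```

```bash
python3 -c "
from h import *
st()"
```

```text
t 16.05 J [ 0.099 -0.965 -0.942  0.743  0.112 -0.151] p [0.493  0.1515 0.198 ] x [ 0.732  0.185 -0.655] z [-0.278  0.96  -0.04 ] F [ 1.1  0.  -0.1] w 0.0435
```

jog_arm(
  moves="255 -0.006 0.037 0 4;255 -0.006 0.037 0 4;255 -0.006 0.037 0 4;255 -0.007 0.035 0 4;255 -0.007 0.02 0 2;255 0 0 -0.005 0",
)

```text
time_s: 16.55
eef_pos: [0.4566, 0.3311, 0.1964]
orientation: [-0.545, 0.721, -0.031, -0.428]
ft_force: [0.5, -0.3, -0.5]
width: 0.0435
```

```bash
python3 -c "
from h import *
st()"
```

```text
t 16.55 J [ 0.45  -0.777 -0.872  0.618  0.104 -0.143] p [0.4566 0.3311 0.1964] x [ 0.632  0.421 -0.65 ] z [-0.582  0.812 -0.041] F [ 0.5 -0.3 -0.5] w 0.0435
```

jog_arm(
  moves="255 -0.003 0.004 -0.02 0;255 -0.002 0.004 -0.018 0;255 -0.001 0.002 -0.01 0;255 0 0 0 0",
)

```text
time_s: 16.88
eef_pos: [0.4499, 0.3406, 0.1453]
orientation: [-0.544, 0.721, -0.032, -0.427]
ft_force: [0.5, -0.4, -2.0]
width: 0.0435
```

jog_arm(
  moves="0 0 0 0 0;0 0 0 0 0;0 0 0 0 0;0 0 0 0 0",
)

```text
time_s: 17.22
eef_pos: [0.4513, 0.3384, 0.1464]
orientation: [-0.545, 0.721, -0.034, -0.426]
ft_force: [-0.6, -0.7, 0.4]
width: 0.0855
```

```bash
python3 - <<'E'
from h import *
st()
a,_=cams.get_image('scene'); b,_=cams.get_image('top')
a=cv2.resize(a[180:320,360:480],(360,420)); b=cv2.resize(b[90:330,70:330],(440,420)); cv2.imwrite('pics/c4.png',cv2.hconcat([a,b]))
E
```

```text
t 17.22 J [ 0.484 -0.754 -0.961  0.503  0.072 -0.119] p [0.4513 0.3384 0.1464] x [ 0.635  0.416 -0.651] z [-0.577  0.815 -0.043] F [-0.6 -0.7  0.4] w 0.0855
```

View pics/c4.png

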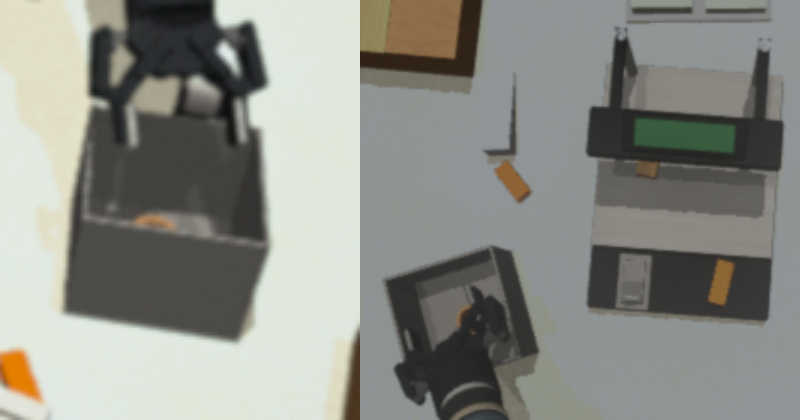

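Core dropped inside the bin, at right-crop (463,320). Going back for the offcut.

jog_arm(
  moves="0 0 0 0.03 0;0 0 -0.005 0.025 -3;0 0.01 -0.031 0 -6;0 0.01 -0.031 0 -6;0 0.01 -0.031 0 -6;0 0.01 -0.031 0 -6;0 0.01 -0.031 0 -6;0 0.01 -0.031 0 -6",
)

```text
time_s: 17.98
eef_pos: [0.5112, 0.1406, 0.2063]
orientation: [-0.662, 0.663, -0.278, -0.21]
ft_force: [0.7, 0.5, 0.1]
width: 0.0856
```

```bash
python3 -c "
from h import *
st()"
```

```text
t 17.98 J [ 0.345 -0.781 -0.849  0.692 -0.348  0.268] p [0.5112 0.1406 0.2063] x [ 0.757 -0.09  -0.647] z [ 0.089  0.995 -0.034] F [0.7 0.5 0.1] w 0.0856
```

jog_arm(
  moves="0 0.007 -0.008 -0.02 -1.3;0 0.007 -0.008 -0.024 -1.3;0 0.007 -0.008 -0.024 -1.3;0 0.007 -0.008 -0.024 -1.3;0 0.005 -0.005 -0.015 -0.5;0 0 0 0 0",
)

```text
time_s: 18.48
eef_pos: [0.5515, 0.0989, 0.1095]
orientation: [0.678, -0.646, 0.308, 0.166]
ft_force: [-0.4, 0.3, -0.7]
width: 0.0853
```

```bash
python3 -c "
from h import *
st()"
```

```text
t 18.48 J [ 0.263 -0.604 -0.967  0.383 -0.372  0.291] p [0.5515 0.0989 0.1095] x [ 0.755 -0.173 -0.632] z [ 0.203  0.979 -0.026] F [-0.4  0.3 -0.7] w 0.0853
```

jog_arm(
  moves="0 0.012 -0.004 -0.01 0;0 0.016 -0.005 -0.012 0;0 0.016 -0.005 -0.01 0;0 0.016 -0.005 -0.01 0;0 0.012 -0.004 -0.008 0;0 0 0 0 0",
)

```text
time_s: 18.98
eef_pos: [0.6312, 0.0771, 0.0681]
orientation: [0.681, -0.647, 0.303, 0.163]
ft_force: [-0.4, -0.1, 0.3]
width: 0.0852
```

```bash
python3 -c "
from h import *
st()"
```

```text
t 18.98 J [ 0.159 -0.3   -0.879  0.13  -0.292  0.217] p [0.6312 0.0771 0.0681] x [ 0.764 -0.169 -0.623] z [ 0.201  0.979 -0.02 ] F [-0.4 -0.1  0.3] w 0.0852
```

jog_arm(
  moves="0 0.01 -0.003 -0.004 0;0 0.01 -0.003 -0.003 0;0 0.006 -0.002 -0.001 0;0 0 0 0 0",
)

```text
time_s: 19.32
eef_pos: [0.6608, 0.0704, 0.0668]
orientation: [0.682, -0.647, 0.3, 0.162]
ft_force: [-0.9, -0.5, -0.1]
width: 0.0853
```

```bash
python3 - <<'E'
from h import *
st()
a,_=cams.get_image('scene'); b,_=cams.get_image('top')
a=cv2.resize(a[210:310,220:340],(480,400)); b=cv2.resize(b[100:290,195:330],(290,400)); cv2.imwrite('pics/c5.png',cv2.hconcat([a,b]))
E
```

```text
t 19.32 J [ 0.132 -0.216 -0.823  0.09  -0.27   0.198] p [0.6608 0.0704 0.0668] x [ 0.768 -0.167 -0.618] z [ 0.199  0.98  -0.017] F [-0.9 -0.5 -0.1] w 0.0853
```

View pics/c5.png

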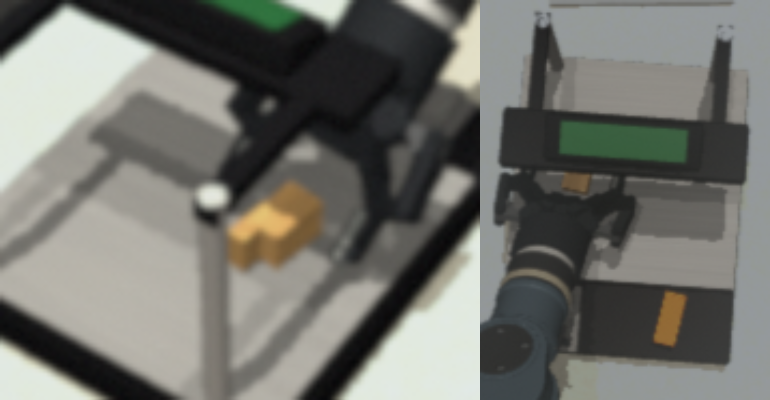

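Offcut at crop (275,235), left fingertip at (355,255), right one behind the post. The block is still in place and straddled, so I'm closing.

jog_arm(
  moves="255 0 0 0 0;255 0 0 0 0;255 0 0 0 0;255 0 0 0 0;255 0 0 0 0;255 0 0 0 0;255 0 0 0 0;255 0 0 0 0",
  newtons=30,
)

```text
time_s: 20.08
eef_pos: [0.6588, 0.0724, 0.0686]
orientation: [0.682, -0.648, 0.298, 0.162]
ft_force: [0.5, -0.3, 0.8]
width: 0.0275
```

jog_arm(
  moves="255 -0.002 0 0.012 0;255 -0.012 0.002 0.006 0;255 -0.02 0.004 0.004 0;255 -0.02 0.004 0.004 0",
)

```text
time_s: 20.42
eef_pos: [0.6043, 0.081, 0.0933]
orientation: [0.682, -0.647, 0.3, 0.162]
ft_force: [0.4, -0.0, -0.6]
width: 0.0275
```

```bash
python3 -c "
from h import *
st()"
```

```text
t 20.42 J [ 0.179 -0.433 -0.916  0.225 -0.306  0.23 ] p [0.6043 0.081  0.0933] x [ 0.767 -0.167 -0.62 ] z [ 0.199  0.98  -0.018] F [ 0.4 -0.  -0.6] w 0.0275
```

jog_arm(
  moves="255 -0.018 0.004 0.026 0;255 -0.018 0.005 0.03 0;255 -0.018 0.012 0.03 3;255 -0.012 0.03 0.012 6;255 -0.01 0.034 0.004 6;255 -0.008 0.035 0 6;255 -0.008 0.035 0 6;255 -0.008 0.035 0 6",
)

```text
time_s: 21.08
eef_pos: [0.4929, 0.2758, 0.1976]
orientation: [-0.602, 0.709, -0.098, -0.355]
ft_force: [0.3, 0.4, -1.0]
width: 0.0274
```

```bash
python3 -c "
from h import *
st()"
```

```text
t 21.08 J [ 0.403 -0.8   -0.906  0.564 -0.02  -0.015] p [0.4929 0.2758 0.1976] x [ 0.729  0.288 -0.621] z [-0.386  0.922 -0.024] F [ 0.3  0.4 -1. ] w 0.0274
```

jog_arm(
  moves="255 -0.012 0.02 0 2;255 -0.014 0.02 0 2;255 -0.012 0.012 -0.01 0;255 -0.004 0.004 -0.018 0;255 0 0 -0.014 0;255 0 0 -0.004 0;255 0 0 0 0",
)

```text
time_s: 21.67
eef_pos: [0.4463, 0.3385, 0.1513]
orientation: [-0.587, 0.712, -0.067, -0.38]
ft_force: [-1.4, 0.0, -1.1]
width: 0.0272
```

```bash
python3 -c "
from h import *
st()"
```

```text
t 21.67 J [ 0.582 -0.783 -0.992  0.463 -0.094  0.046] p [0.4463 0.3385 0.1513] x [ 0.703  0.35  -0.619] z [-0.462  0.887 -0.022] F [-1.4  0.  -1.1] w 0.0272
```

jog_arm(
  moves="0 0 0 0 0;0 0 0 0 0;0 0 0 0 0;0 0 0 0 0;0 0 0 0.025 0;0 0 0 0.02 0",
)

```text
time_s: 22.17
eef_pos: [0.4457, 0.3356, 0.1919]
orientation: [-0.586, 0.712, -0.071, -0.381]
ft_force: [0.2, 0.4, 1.2]
width: 0.0855
```

```bash
python3 - <<'E'
from h import *
st()
a,_=cams.get_image('scene'); b,_=cams.get_image('top')
a=cv2.resize(a[180:320,360:480],(360,420)); b=cv2.resize(b[90:330,70:330],(440,420)); cv2.imwrite('pics/c6.png',cv2.hconcat([a,b]))
o=np.array([.604,.021]);ex=np.array([.9963,-.0855]);ey=np.array([.0855,.9963])
q=o-(.130+.024*np.cos(.4))*ex+.065*ey; print('press xy',q, 'pivot',o-.13*ex+.065*ey)
top=cv2.imread('pics/top0.png'); C=cloud('top',np.load('top0.npy')); Z=C[...,2]
m=(Z>.044); m[:, :215]=0; m[:,250:]=0; m[:232]=0; m[272:]=0
p=C[m]; print('rocker pts',m.sum(),cv2.minAreaRect(p[:,:2].astype(np.float32)),'zmax',p[:,2].max(),np.round(p[p[:,2]>.052].mean(0),4))
E
```

```text
t 22.17 J [ 0.579 -0.804 -0.914  0.57  -0.094  0.046] p [0.4457 0.3356 0.1919] x [ 0.699  0.345 -0.626] z [-0.459  0.888 -0.024] F [0.2 0.4 1.2] w 0.0855
press xy [0.45801483 0.09876452] pivot [0.4800385 0.0968745]
rocker pts 307 ((0.4836190938949585, 0.05611186474561691), (0.1278928518295288, 0.07916001975536346), 88.61078643798828) zmax 1.2619108433906596 [0.4653 0.0892 0.1264]
```

View pics/c6.png

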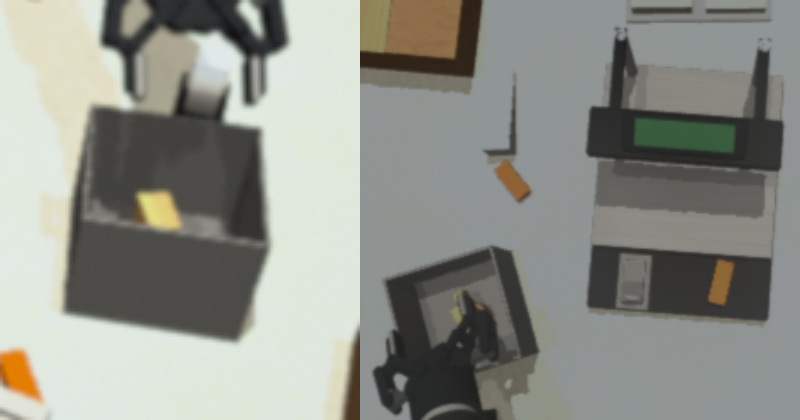

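Both scraps are in the bin (offcut at left-crop (157,210)) and the pan is empty. Next, the rocker with closed fingers.

jog_arm(
  moves="255 0 0 0.01 0;255 0.005 -0.034 0 -3;255 0.006 -0.034 0 -3;255 0.006 -0.034 0 -3;255 0.006 -0.034 -0.005 -3;255 0.006 -0.034 -0.01 -3;255 0.005 -0.03 -0.01 -3;255 0 -0.01 -0.01 -2",
)

```text
time_s: 22.93
eef_pos: [0.4998, 0.1289, 0.1722]
orientation: [-0.644, 0.687, -0.2, -0.27]
ft_force: [-0.1, 0.6, 0.0]
width: 0.0001
```

```bash
python3 -c "
from h import *
st()"
```

```text
t 22.93 J [ 0.149 -0.989 -1.025  0.646 -0.043  0.003] p [0.4998 0.1289 0.1722] x [ 0.774  0.072 -0.629] z [-0.113  0.993 -0.025] F [-0.1  0.6  0. ] w 0.0001
```

jog_arm(
  moves="255 -0.02 -0.01 -0.005 0;255 -0.02 -0.01 -0.005 0;255 -0.02 -0.008 -0.005 0;255 -0.02 -0.005 -0.005 0;255 -0.02 0 -0.005 0;255 0 0 0 0",
)

```text
time_s: 23.43
eef_pos: [0.4736, 0.1308, 0.138]
orientation: [-0.63, 0.682, -0.233, -0.288]
ft_force: [-0.8, 0.0, -0.3]
width: 0.0002
```

```bash
python3 -c "
from h import *
st()"
```

```text
t 23.43 J [ 0.195 -0.989 -1.044  0.707 -0.097  0.038] p [0.4736 0.1308 0.138 ] x [ 0.726  0.045 -0.686] z [-0.099  0.994 -0.039] F [-0.8  0.  -0.3] w 0.0002
```

jog_arm(
  moves="255 -0.01 -0.015 0.005 0;255 -0.01 -0.015 0.005 0;255 -0.01 -0.015 0.005 0;255 -0.01 -0.01 0 0;255 0 0 0 0",
)

```text
time_s: 23.85
eef_pos: [0.475, 0.098, 0.1555]
orientation: [-0.621, 0.681, -0.243, -0.301]
ft_force: [-1.2, 0.4, 1.6]
width: 0.0003
```

```bash
python3 -c "
from h import *
st()"
```

```text
t 23.85 J [ 0.069 -0.99  -0.987  0.796 -0.006 -0.06 ] p [0.475  0.098  0.1555] x [ 0.7    0.042 -0.713] z [-0.108  0.993 -0.047] F [-1.2  0.4  1.6] w 0.0003
```

jog_arm(
  moves="255 -0.004 0 -0.02 0;255 -0.004 0 -0.02 0;255 -0.004 0 -0.02 0;255 0 0 -0.01 0;255 0 0 0 0",
)

```text
time_s: 24.27
eef_pos: [0.4726, 0.1036, 0.0868]
orientation: [-0.621, 0.682, -0.243, -0.302]
ft_force: [0.5, -0.5, -0.1]
width: -0.0002
```

```bash
python3 -c "
from h import *
st()"
```

```text
t 24.27 J [ 0.09  -0.985 -1.122  0.657 -0.019 -0.048] p [0.4726 0.1036 0.0868] x [ 0.7    0.044 -0.713] z [-0.11   0.993 -0.047] F [ 0.5 -0.5 -0.1] w -0.0002
```

jog_arm(
  moves="255 -0.004 -0.003 -0.01 0;255 -0.003 -0.002 -0.008 0;255 0 0 -0.004 0;255 0 0 0 0",
)

```text
time_s: 24.6
eef_pos: [0.4698, 0.102, 0.0639]
orientation: [-0.62, 0.682, -0.243, -0.303]
ft_force: [0.6, -0.3, -0.2]
width: -0.0
```

```bash
python3 -c "
from h import *
st()"
```

```text
t 24.6 J [ 0.082 -0.986 -1.167  0.615 -0.012 -0.055] p [0.4698 0.102  0.0639] x [ 0.698  0.046 -0.714] z [-0.113  0.993 -0.047] F [ 0.6 -0.3 -0.2] w -0.0
```

jog_arm(
  moves="255 -0.003 -0.002 -0.004 0;255 -0.002 -0.001 -0.005 0;255 0 0 0 0",
)

```text
time_s: 24.85
eef_pos: [0.4699, 0.1006, 0.0579]
orientation: [-0.621, 0.682, -0.241, -0.302]
ft_force: [0.0, 1.3, 0.4]
width: -0.0002
```

jog_arm(
  moves="255 0 0 -0.004 0;255 0 0 0 0",
)

```text
time_s: 25.02
eef_pos: [0.471, 0.1006, 0.0556]
orientation: [-0.621, 0.683, -0.24, -0.301]
ft_force: [-0.2, -0.5, 0.2]
width: 0.0001
```

```bash
python3 -c "
from h import *
st()"
```

```text
t 25.02 J [ 0.076 -0.987 -1.188  0.587 -0.007 -0.059] p [0.471  0.1006 0.0556] x [ 0.704  0.046 -0.709] z [-0.113  0.993 -0.047] F [-0.2 -0.5  0.2] w 0.0001
```

jog_arm(
  moves="255 -0.006 0 -0.004 0;255 -0.004 0 -0.003 0;255 0 0 0 0",
)

```text
time_s: 25.27
eef_pos: [0.4701, 0.1019, 0.0522]
orientation: [-0.621, 0.684, -0.241, -0.298]
ft_force: [0.5, 1.0, 0.1]
width: 0.0002
```

```bash
python3 - <<'E'
from h import *
st()
a,_=cams.get_image('scene'); b,_=cams.get_image('top')
a=cv2.resize(a[205:275,290:370],(400,350)); b=cv2.resize(b[220:280,200:280],(400,300)); b=cv2.copyMakeBorder(b,0,50,0,0,0); cv2.imwrite('pics/c7.png',cv2.hconcat([a,b]))
E
```

```text
t 25.27 J [ 0.088 -0.99  -1.199  0.575 -0.021 -0.05 ] p [0.4701 0.1019 0.0522] x [ 0.707  0.041 -0.706] z [-0.108  0.993 -0.05 ] F [0.5 1.  0.1] w 0.0002
```

View pics/c7.png

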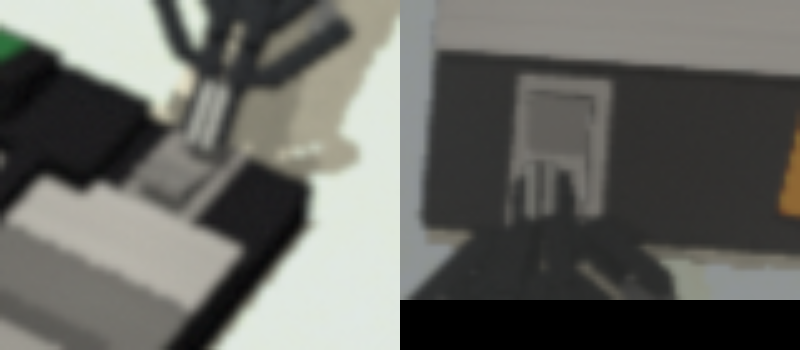

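jog_arm(
  moves="255 -0.006 -0.002 -0.005 0;255 -0.003 0 -0.003 0;255 0 0 0 0",
)

```text
time_s: 25.62
eef_pos: [0.4725, 0.103, 0.0527]
orientation: [-0.623, 0.685, -0.237, -0.294]
ft_force: [0.0, -0.3, 0.5]
width: -0.0001
```

```bash
python3 - <<'E'
from h import *
st()
E
```

```text
t 25.62 J [ 0.093 -0.99  -1.205  0.558 -0.026 -0.047] p [0.4725 0.103  0.0527] x [ 0.715  0.041 -0.698] z [-0.107  0.993 -0.052] F [ 0.  -0.3  0.5] w -0.0001
```

jog_arm(
  moves="255 -0.005 0 0.025 0;255 -0.01 0 0.025 0;255 -0.025 0 0.015 0;255 -0.03 0 0.01 0;255 -0.03 0 0.01 0;255 -0.03 0 0.01 0;255 -0.03 0 0.01 0;255 -0.03 0 0.01 0",
)

```text
time_s: 26.28
eef_pos: [0.3701, 0.1671, 0.1507]
orientation: [-0.595, 0.675, -0.302, -0.314]
ft_force: [0.6, 1.1, -0.1]
width: -0.0002
```

```bash
python3 - <<'E'
from h import *
st()
E
```

```text
t 26.28 J [ 0.522 -0.989 -0.924  1.05  -0.345  0.32 ] p [0.3701 0.1671 0.1507] x [ 0.62  -0.034 -0.784] z [-0.064  0.994 -0.094] F [ 0.6  1.1 -0.1] w -0.0002
```

jog_arm(
  moves="255 0.018 -0.017 -0.005 0;255 0.02 -0.017 -0.01 0;255 0.02 -0.017 -0.01 0;255 0.014 -0.01 -0.01 0;255 0 0 0 0",
)

```text
time_s: 26.7
eef_pos: [0.4335, 0.1301, 0.1139]
orientation: [-0.585, 0.682, -0.282, -0.336]
ft_force: [-0.3, 0.4, -1.0]
width: -0.0002
```

```bash
python3 - <<'E'
from h import *
st()
E
```

```text
t 26.7 J [ 0.239 -0.928 -0.98   0.868 -0.137  0.032] p [0.4335 0.1301 0.1139] x [ 0.615  0.009 -0.788] z [-0.129  0.988 -0.09 ] F [-0.3  0.4 -1. ] w -0.0002
```

Tilt is 38° and the joints are clear of their limits. Going to above the press point.

jog_arm(
  moves="255 0.012 -0.012 -0.01 0;255 0.012 -0.012 -0.01 0;255 0.006 -0.006 -0.012 0;255 0 0 -0.008 0;255 0 0 0 0",
)

```text
time_s: 27.12
eef_pos: [0.4598, 0.0999, 0.0667]
orientation: [-0.584, 0.68, -0.285, -0.341]
ft_force: [-0.3, -0.1, 0.9]
width: 0.0001
```

```bash
python3 - <<'E'
from h import *
st()
b,_=cams.get_image('top'); a,D=cams.get_image('scene')
C=cloud('scene',D)
a=cv2.resize(a[205:275,290:370],(400,350)); b=cv2.resize(b[220:280,200:280],(400,300)); b=cv2.copyMakeBorder(b,0,50,0,0,0); cv2.imwrite('pics/c8.png',cv2.hconcat([a,b]))
o=np.array([.604,.021]);ex=np.array([.9963,-.0855]);ey=np.array([.0855,.9963])
S0=cloud('scene',np.load('scene0.npy'))
for K in(S0,C):
    q=K.reshape(-1,3); l=np.c_[(q[:,:2]-o)@ex,(q[:,:2]-o)@ey,q[:,2]]
    m=(abs(l[:,1]-.065)<.012)&(l[:,0]>-.17)&(l[:,0]<-.095)&(l[:,2]>.03)&(l[:,2]<.07); l=l[m]
    for x in np.arange(-.165,-.095,.01): 
        s=l[abs(l[:,0]-x)<.005]; print(round(x,3),len(s),np.round(np.median(s[:,2]),4) if len(s) else '')
E
```

```text
t 27.12 J [ 0.108 -0.844 -1.036  0.73  -0.055 -0.071] p [0.4598 0.0999 0.0667] x [ 0.605  0.011 -0.796] z [-0.131  0.988 -0.086] F [-0.3 -0.1  0.9] w 0.0001
-0.165 1 0.0379
-0.155 24 0.0561
-0.145 30 0.0524
-0.135 24 0.0489
-0.125 25 0.0462
-0.115 18 0.0472
-0.105 36 0.0468
-0.095 3 0.0461
-0.165 2 0.0427
-0.155 20 0.0479
-0.145 22 0.047
-0.135 18 0.0465
-0.125 15 0.0492
-0.115 23 0.0517
-0.105 46 0.0513
-0.095 0
```

View pics/c8.png

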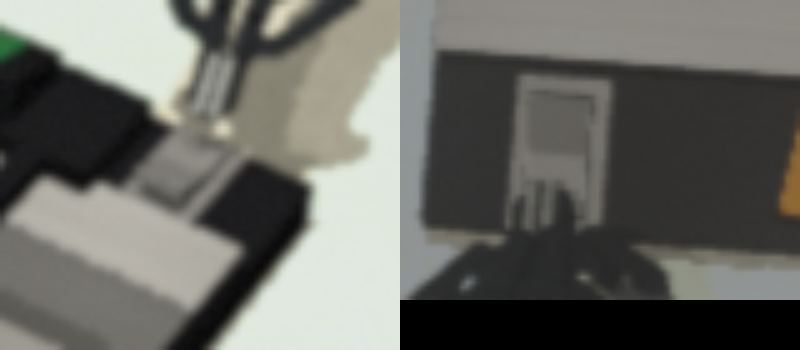

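The near wing already reads 47–48 mm and the far wing 51 mm, so the first press switched it most of the way. Pressing its end fully home until I feel force.

jog_arm(
  moves="255 0.003 -0.001 -0.005 0;255 0.002 0 -0.005 0;255 0 0 -0.003 0;255 0 0 0 0",
)

```text
time_s: 27.55
eef_pos: [0.4673, 0.1019, 0.0588]
orientation: [-0.585, 0.682, -0.28, -0.339]
ft_force: [-0.0, -0.7, 0.2]
width: -0.0001
```

jog_arm(
  moves="255 0 0 -0.004 0;255 0 0 0 0",
)

```text
time_s: 27.72
eef_pos: [0.4674, 0.1024, 0.0548]
orientation: [-0.585, 0.682, -0.28, -0.34]
ft_force: [-0.5, 0.4, -0.1]
width: 0.0003
```

jog_arm(
  moves="255 0 0 -0.003 0;255 0 0 0 0",
)

```text
time_s: 27.88
eef_pos: [0.4675, 0.1026, 0.0518]
orientation: [-0.585, 0.682, -0.279, -0.339]
ft_force: [-0.0, -0.1, -0.2]
width: -0.0
```

jog_arm(
  moves="255 -0.002 -0.001 -0.003 0;255 0 0 0 0",
)

```text
time_s: 28.05
eef_pos: [0.4677, 0.1021, 0.0518]
orientation: [-0.586, 0.683, -0.277, -0.338]
ft_force: [-0.0, 0.6, 0.0]
width: -0.0002
```

jog_arm(
  moves="255 -0.002 -0.001 -0.003 0;255 0 0 0 0",
)

```text
time_s: 28.22
eef_pos: [0.4675, 0.1015, 0.0516]
orientation: [-0.587, 0.683, -0.275, -0.336]
ft_force: [0.6, 0.7, -0.5]
width: -0.0
```

jog_arm(
  moves="255 0 0 -0.003 0;255 0 0 0 0",
)

```text
time_s: 28.38
eef_pos: [0.4688, 0.1016, 0.0515]
orientation: [-0.588, 0.684, -0.274, -0.335]
ft_force: [-0.2, 0.4, 1.2]
width: 0.0
```

jog_arm(
  moves="255 -0.002 0 -0.01 0",
)

```text
time_s: 28.47
eef_pos: [0.4718, 0.1021, 0.0501]
orientation: [-0.59, 0.686, -0.27, -0.33]
ft_force: [-25.6, -0.6, 41.7]
width: 0.0
```

jog_arm(
  moves="255 -0.002 0 -0.012 0",
)

```text
time_s: 28.55
eef_pos: [0.4772, 0.103, 0.0505]
orientation: [-0.593, 0.689, -0.263, -0.323]
ft_force: [-20.6, 0.2, 35.8]
width: -0.0
```

```bash
cat > rk.py <<'E'
from h import *
st()
o=np.array([.604,.021]);ex=np.array([.9963,-.0855]);ey=np.array([.0855,.9963])
q=cloud('scene',cams.get_image('scene')[1]).reshape(-1,3); l=np.c_[(q[:,:2]-o)@ex,(q[:,:2]-o)@ey,q[:,2]]
l=l[(abs(l[:,1]-.065)<.012)&(l[:,0]>-.17)&(l[:,0]<-.095)&(l[:,2]>.03)&(l[:,2]<.07)]
for x in np.arange(-.155,-.095,.01):
    s=l[abs(l[:,0]-x)<.005]; print(round(x,3),len(s),np.round(np.median(s[:,2]),4) if len(s) else '')
E
python3 rk.py
```

```text
t 28.55 J [ 0.106 -0.83  -1.096  0.594 -0.048 -0.078] p [0.4772 0.103  0.0505] x [ 0.653  0.021 -0.757] z [-0.133  0.987 -0.087] F [-20.6   0.2  35.8] w -0.0
-0.155 0 
-0.145 9 0.0489
-0.135 35 0.0598
-0.125 19 0.0514
-0.115 23 0.0524
-0.105 44 0.0521
```

That was full contact at the end stop (42 N at the fingertip, more than I wanted). Backing off and checking.

jog_arm(
  moves="255 0 0 0.012 0;255 -0.01 0 0.02 0;255 -0.02 0 0.03 0;255 -0.025 0 0.03 0;255 -0.03 0 0.02 0;255 -0.03 0 0.01 0",
)

```text
time_s: 29.1
eef_pos: [0.4016, 0.1251, 0.1693]
orientation: [-0.579, 0.681, -0.297, -0.336]
ft_force: [0.1, 0.5, -0.4]
width: 0.0002
```

```bash
python3 rk.py; python3 - <<'E'
from h import *
a,_=cams.get_image('scene'); b,d=cams.get_image('top')
a=cv2.resize(a[170:320,180:460],(784,420)); cv2.imwrite('pics/c9.png',a)
cv2.imwrite('pics/top9.png',b); np.save('top9.npy',d)
# compare scene with start (top view) on bystanders
a0=cv2.imread('pics/top0.png')
for n,(u0,v0,u1,v1) in dict(bar=(203,145,325,190),clipa=(272,235,296,270),clipb=(148,178,175,208),wedge=(140,130,166,182),pen=(390,130,435,178),stamp=(355,172,385,200)).items():
    print(n,cv2.absdiff(a0[v0:v1,u0:u1],b[v0:v1,u0:u1]).mean().round(2))
E
```

```text
t 29.1 J [ 0.276 -0.989 -0.881  1.06  -0.179  0.069] p [0.4016 0.1251 0.1693] x [ 0.598 -0.015 -0.801] z [-0.115  0.988 -0.104] F [ 0.1  0.5 -0.4] w 0.0002
-0.155 25 0.0474
-0.145 18 0.0465
-0.135 22 0.047
-0.125 11 0.0495
-0.115 17 0.0527
-0.105 45 0.0531
bar 3.14
clipa 2.33
clipb 3.95
wedge 4.2
pen 3.51
stamp 3.83
```

View pics/c9.png

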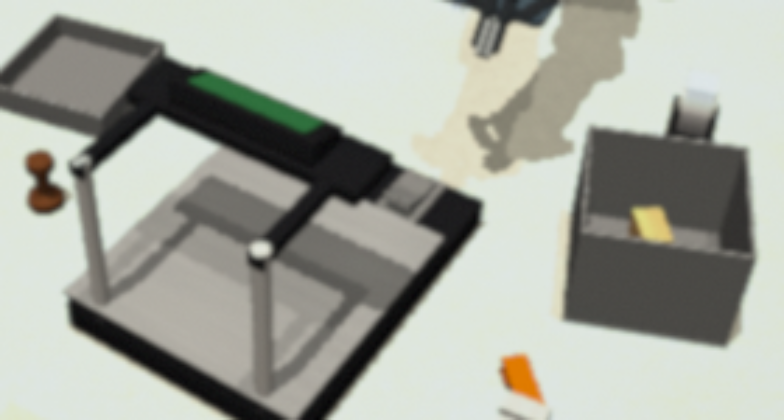

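Pan empty, both scraps in the bin at (650,225), near wing level, bystanders unmoved. One numeric check of the rocker angle from the top view.

```bash
python3 - <<'E'
from h import *
o=np.array([.604,.021]);ex=np.array([.9963,-.0855]);ey=np.array([.0855,.9963])
for f in('top0','top9'):
    q=cloud('top',np.load(f+'.npy')).reshape(-1,3); l=np.c_[(q[:,:2]-o)@ex,(q[:,:2]-o)@ey,q[:,2]]
    for nm,a,b in(('near',-.156,-.134),('far',-.126,-.104)):
        s=l[(abs(l[:,1]-.065)<.010)&(l[:,0]>a)&(l[:,0]<b)&(l[:,2]<.08)]; k=np.polyfit(s[:,0],s[:,2],1); print(f,nm,len(s),'slope rad',round(np.arctan(k[0]),3),'mean z',s[:,2].mean().round(4))
E
```

```text
top0 near 79 slope rad -0.443 mean z 0.0536
top0 far 72 slope rad -0.006 mean z 0.047
top9 near 76 slope rad -0.048 mean z 0.0466
top9 far 77 slope rad 0.361 mean z 0.0528
```

```bash
python3 -c "
from bench import robot
print(robot.finish_job())"
```

```text
the job is handed in; nothing more can be done
None
```

The job is handed in at about 29 s of the 54 s allowed. Both scraps are in the deep bin, and the scale was switched on only after that.

**What I did:** The jog tool cannot tilt, so I tipped the gripper to 45–50° by pushing the arm against its reach limit. I drew the tube end and then the offcut out from under the bar and dropped each into the bin. Then I pressed the rocker with the fingers closed.

**Last checks:**
- **Scraps and pan:** both scraps show in the bin and the pan is empty.
- **Rocker:** it turned about 0.37–0.40 rad between the before and after depth images. The near wing lies level within the few-hundredths-of-a-radian depth bias, which fits the on end stop of 0.4 rad.
- **Other things:** the bar and the loose bystanders look unchanged in the top image. No contact force showed in the readings taken near the bar.

**What was not clean:**
- **First press:** it ran into joint limits with no clear force reading and turned the rocker only most of the way. I reduced the tilt and pressed again.
- **Final press:** the wrist force peaked at about 42 N at the fingertips against the end stop, well above the 2–4 N needed. That was on the fingers, not the gripper body, and is below the 120 N wrist limit.
- **Joint limits:** joints 2, 3 and 4 were driven right to their range ends while I changed the tilt. Joint 4 read 2.294 against the stated 2.29, which I took as rounding.

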